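# Set a guitar bridge blank in the cut-off board

### The job

Set the dark rosewood bridge blank ready for sawing: with your fingertips, push it back flat against the aluminium fence of the cut-off board, and then slide it along the fence into the corner of the red stop, until its end is home against the stop and its long edge lies flush on the fence. Keep it lying flat on the board all the way, do not pick it up, leave the finger plane, the jar and the square where they are and let go at the end.

Things in the scene. Friction and masses are not known exactly. Their poses are not given: they have to be found in the camera images.
- board: cut-off board, fixed: plywood base 200 (x) x 460 (y) x 18 mm (z). Origin: centre of its underside, on the bench. x points away from the robot, square to the fence; y runs along the fence to the robot's left, towards the stop. Top at z = 18 mm, bare and smooth from x = -100 mm to the fence. Waxed: friction with the blank only about 0.35. Thin dark saw line at y = +15 mm (look only)
- fence_face (a point): middle of the fence face where it meets the base top, axes as the board's. The aluminium fence runs the board's full length along y; its face towards the robot is the plane x = 0 of this point, it is 35 mm wide (towards +x) and 24 mm high above the base top
- stop: red L-shaped length stop clamped on the fence near its left end, fixed; where along it varies. Origin: the inner corner where stop face, fence face and base top (18 mm above the bench) meet; axes as the board's. Stop face: plane y = 0, from x = -50 mm to the fence, 22 mm thick, 32 mm high. A clamp foot 36 x 34 mm over the fence carries a brass thumbscrew 20 mm wide, top 46 mm above the base top
- nest_mouth (a point): middle of the open mouth of the stop's nest, at base top height, axes as the board's. The nest is a slot along y, 53 mm deep from here to the stop face, 36 mm wide between the fence and the red cheek, open above and towards -y. The cheek is 14 mm thick, 10 mm high above the base, its end at the mouth flared outwards
- blank: rosewood bridge blank: plain dark brown bar 32 (x) x 140 (y) x 12 mm (z), about 55 g, loose on the base, off the fence, up to 20 degrees askew, to the right of the nest. Origin: centre of its underside; long axis y. Fully home its origin lies at x = -16, y = -70, z = 0 mm in the stop's frame, axes parallel to the board's
- plane: bystander: a small brass finger plane, 80 x 26 x 30 mm, standing loose on the front left part of the board's base, 40 mm or more in front of the cheek; origin at the centre of its sole, long axis its x. To be left alone
- jar: bystander: a glass jar of bridge pins, 60 mm wide, 58 mm high, standing loose on the bench beside the board (left or right); origin at the centre of its underside. To be left alone
- square: bystander: a try square lying loose on the bench beside the board (left or right), about 140 x 95 mm, 14 mm high; origin near its middle. To be left alone
There are look-alikes about, which are no part of the job. Of the things like the blank, leave any that is green; of the rest the smaller one is meant.

How it is judged:
By the outcome, as a careful person would: the job done as asked, in the order asked, and still so for the second after the job is handed in, with the robot touching nothing.
It also fails if it takes over 42 s, if anything falls off the work surface, if the arm or the gripper's body presses on something with over 40 N, if the wrist force passes 120 N, or if a joint passes its speed limit or range.

### The arm

A 6-joint arm with a two-finger parallel gripper is mounted at the origin on the work surface. World frame = base frame: x ahead of the robot, y to its left, z up, the work surface at z = 0. Lengths are in m, angles in rad, forces in N, time in s.
With the tool pointing down it reaches from about 0.325 to 0.85 m from the base axis. Payload 15.5 kg.
Tool frame: the origin (TCP) lies on the centre line of the jaws, within the pads' length; the fingertips stand 25 mm ahead of it and the grasp point (between the pads) lies 6 mm ahead of it; z points along the fingers, y is the line along which they close (so a half turn about z gives the same grasp; the last joint's range is limited). The gripper opens to 91 mm and grips with 3 to 60 N. Pads are 32 mm wide; open, the fingers measure 118 mm over their backs; the gripper's body (76 mm by 178 mm) begins 60 mm behind the grasp point.
Start: joints at [1.026, 0.494, 1.345, -0, 1.302, -0.096], TCP at [0.272, 0.563, 0.239] pointing down, gripper open.
Joint ranges: [-2.91, 2.91], [-0.82, 2.16], [0.22, 2.67], [-1.22, 4.37], [0.12, 2.79], [-3.08, 3.08]. Speed limits (rad/s): [1.89, 1.89, 2.57, 3.01, 3.01, 3.01].

### API

Orientations are given as a unit quaternion [w, x, y, z].
In Python, from plant import sense, grab_frame, job_done gives the robot as it stands.
- The arm moves only by the tool play_rows, never from a script. Its argument "deltas" is a list of rows, each an object with "turn": the turn, a rotation vector about the world's x, y, z in degrees, a list of three; "xyz": the shift along the world's x, y, z in m, a list of three; "claw": the opening, from 0 (shut) to 1 (fully open). In form: [{"turn": [ax, ay, az], "xyz": [x, y, z], "claw": claw}, ...]. A call has exactly 8 rows; each row is the pose to reach, as a shift and turn from the pose commanded when the call began; what a row does not reach only later rows make up. A row lasts 1/10 s, in which the tool goes at most 50 mm and 8.59 degrees, less where a joint would pass 70% of its speed; a pose out of reach is approached as far as the arm can. A call with a gripper value outside its range is refused whole. The fingers move at their own pace and stop on an object; "force" is the grip in N (left out, the last holds). Time passes only in rows, so rows that repeat a pose let the fingers close, or fill a call up. It gives the time, the measured TCP pose, the force, the opening and the grip force at its end, in the units of the state.
- sense(): the state, without advancing time (a new reading comes with each control period).
- grab_frame(name): name is "scene" or "top" or "wrist"; returns a dict with "pixels" (384x512x3 uint8, red, green, blue), "camera_matrix" (3x3 intrinsics, pixels), "view" (4x4, takes a point from world to camera coordinates); the wrist camera has in their place "tool_from_camera" (4x4, takes a point from camera to tool coordinates, whose origin is the TCP and whose axes are the flange's). Camera axes: x right, y down, z forward; pixel columns grow to the right and rows downward; lengths in m; the calibration is good to about 2 mm. The wrist camera is an equidistant fisheye: a pixel r from the principal point sees the ray r / f radians off the axis. A picture is of the moment at which its call begins: read the wrist's pose just before it. There is no depth.
- job_done(): hands the job in; it is judged then, once.
The state is a dict: "time": time; "qpos": joint angles; "joint_velocities": joint speeds; "tau": joint torques, N m; "tcp_pos": TCP position; "tcp_rot": TCP orientation; "force": force on the tool from outside, world axes, zero at the start; "moment": the same for the moment, N m; "opening": opening from 0.0 (shut) to 1.0 (fully open); "finger_force": force on a finger pad.
Only numpy, scipy, OpenCV 4.12 (cv2) and the standard library are available. Lean on these libraries where they do the work, as an engineer would, in place of code of your own. Each camera call takes 0.05 s, during which the arm holds its last target. There are 200 camera calls.

## Working session

There is one attempt and no reset: what is moved stays moved. The work goes in short steps, Python scripts to look and compute and a tool call to move; the robot and the scene stay as the last step left them, time stands still between calls to the robot, and variables do not carry over. Pictures are saved under pics/ and viewed, at most 10 in all, crops included, and the job is handed in when it is done.

Besides the shell and the picture viewer there is one more tool, called after "Request:" as name([rows], argument=value, ...), one row to a line, values as JSON. play_rows: Moves the arm, as the interface text tells. Its arguments: {"type":"object","properties":{"deltas":{"type":"array","items":{"type":"object","properties":{"turn":{"type":"array","items":{"type":"number"}},"xyz":{"type":"array","items":{"type":"number"}},"claw":{"type":"number"}}}},"force":{"type":"number"}},"required":["deltas"]}

```bash
mkdir -p pics; ls
python3 - <<'E'
from plant import *
import cv2,pickle
s=sense();print(s['time'],s['tcp_pos'],s['tcp_rot'],s['opening'])
d={}
for n in("scene","top"):
    f=grab_frame(n);d[n]=f;cv2.imwrite(f'pics/{n}0.png',f['pixels'][...,::-1])
pickle.dump(d,open('f0.pkl','wb'))
print(d['top']['view'],d['top']['camera_matrix'],d['scene']['view'])
E
```

```text
pics
0.0 [0.2715189  0.56254454 0.23831932] [-1.85197515e-04  2.22972965e-01  9.74824435e-01 -5.85342401e-04] 1.0006949671842278
[[-0.00780874 -0.9999655  -0.0028317  -0.01374414]
 [-0.98397307  0.00818828 -0.17812902  0.45670015]
 [ 0.17814606  0.00139535 -0.98400307  1.26442726]
 [ 0.          0.          0.          1.        ]] [[437.52267456   0.         257.56854887]
 [  0.         437.52267456 190.55688788]
 [  0.           0.           1.        ]] [[-0.69549517  0.71849446  0.0072235   0.2981885 ]
 [ 0.41076859  0.40582792 -0.81643914 -0.13464416]
 [-0.58953849 -0.56486229 -0.57738631  1.49983209]
 [ 0.          0.          0.          1.        ]]
```

View pics/top0.png

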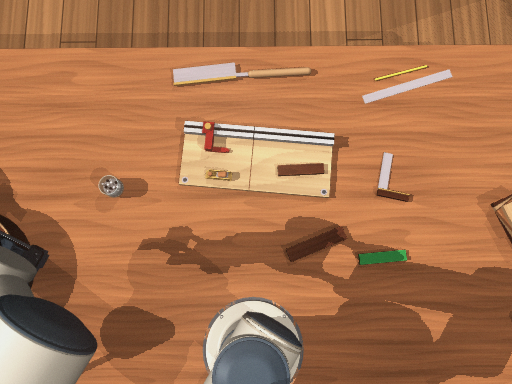

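View pics/scene0.png

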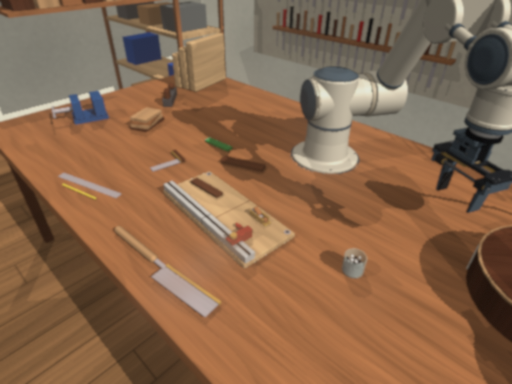

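The top view shows the board around (257,160), with the blank on it at (302,169). The red stop and nest are at (212,138), the plane at (221,174), the jar at (110,186) and the square at (393,180). The larger brown bar (315,243) and the green one (383,257) are look-alikes lying off the board.

```bash
cat > h.py <<'E'
import numpy as np,cv2
from scipy.spatial.transform import Rotation as R
def cast(f,uv,z):
    """top/scene pixels -> world points on plane z"""
    V=f['view'];K=f['camera_matrix'];uv=np.atleast_2d(np.float64(uv))
    d=np.c_[uv,np.ones(len(uv))]@np.linalg.inv(K).T@V[:3,:3]
    c=-V[:3,:3].T@V[:3,3];return c+d*((z-c[2])/d[:,2])[:,None]
def castw(f,s,uv,z):
    """wrist fisheye pixels -> world points on plane z"""
    K=f['camera_matrix'];T=f['tool_from_camera'];uv=np.atleast_2d(np.float64(uv))
    p=(uv-K[:2,2])/[K[0,0],K[1,1]];th=np.linalg.norm(p,axis=1)
    d=np.c_[p*(np.sin(th)/np.maximum(th,1e-9))[:,None],np.cos(th)]
    q=s['tcp_rot'];Rw=R.from_quat([q[1],q[2],q[3],q[0]]).as_matrix()
    d=d@(Rw@T[:3,:3]).T;c=s['tcp_pos']+Rw@T[:3,3]
    return c+d*((z-c[2])/d[:,2])[:,None]
def biggest(m):
    c,_=cv2.findContours(m.astype('uint8'),cv2.RETR_EXTERNAL,cv2.CHAIN_APPROX_NONE)
    return max(c,key=cv2.contourArea)
E
python3 - <<'E'
import pickle
from h import *
d=pickle.load(open('f0.pkl','rb'));f=d['top'];p=f['pixels'].astype(int)
m=np.zeros(p.shape[:2],bool);m[155:182,265:332]=1
m&=(p.sum(2)<260)
w=cast(f,biggest(m)[:,0],.03)
r=cv2.minAreaRect((w[:,:2]*1000).astype('float32'));print('blank',r)
m=(p[...,0]>120)&(p[...,1]<60)&(p[...,2]<60);m[:110]=0;m[165:]=0;m[:,:180]=0;m[:,245:]=0
w=cast(f,biggest(m)[:,0],.03);print('red',w.min(0),w.max(0))
print('screws',cast(f,[[184,180],[324,192]],.018))
print('fence line front edge top',cast(f,[[186,131],[333,144]],.042))
print('jar',cast(f,[110,186],.05),'square',cast(f,[393,190],.014),'plane',cast(f,[221,174],.04))
E
```

```text
blank ((522.76611328125, -148.21298217773438), (33.065799713134766, 138.42987060546875), 2.443413496017456)
red [0.62092797 0.11880332 0.03      ] [0.67235754 0.14977375 0.03      ]
screws [[ 0.49534443  0.20686316  0.018     ]
 [ 0.45460917 -0.21889845  0.018     ]]
fence line front edge top [[ 0.64329596  0.19998276  0.042     ]
 [ 0.598232   -0.24772661  0.042     ]]
jar [[0.47234978 0.42089408 0.05      ]] square [[ 0.45975172 -0.429684    0.014     ]] plane [[0.50826622 0.09214773 0.04      ]]
```

Request:
play_rows([
  {"xyz": [0.013,-0.038,0.006],"turn": [0,0,1.5],"claw": 1},
  {"xyz": [0.026,-0.076,0.012],"turn": [0,0,3],"claw": 1},
  {"xyz": [0.039,-0.114,0.018],"turn": [0,0,4.5],"claw": 1},
  {"xyz": [0.052,-0.152,0.024],"turn": [0,0,6],"claw": 1},
  {"xyz": [0.065,-0.19,0.03],"turn": [0,0,7.5],"claw": 1},
  {"xyz": [0.078,-0.228,0.036],"turn": [0,0,9],"claw": 1},
  {"xyz": [0.091,-0.266,0.042],"turn": [0,0,10.5],"claw": 1},
  {"xyz": [0.104,-0.304,0.048],"turn": [0,0,12],"claw": 1},
])

```text
time: 0.9
tcp_pos: [0.3758, 0.2572, 0.287]
tcp_rot: [-0.0, 0.119, 0.993, -0.0]
force: [1.5, 0.4, -0.1]
opening: 0.999
finger_force: 0.0
```

Request:
play_rows([
  {"xyz": [0.013,-0.038,0.003],"turn": [0,0,1],"claw": 1},
  {"xyz": [0.026,-0.076,0.006],"turn": [0,0,2],"claw": 1},
  {"xyz": [0.039,-0.114,0.009],"turn": [0,0,3],"claw": 1},
  {"xyz": [0.052,-0.152,0.012],"turn": [0,0,4],"claw": 1},
  {"xyz": [0.065,-0.19,0.012],"turn": [0,0,5],"claw": 1},
  {"xyz": [0.078,-0.228,0.012],"turn": [0,0,6],"claw": 1},
  {"xyz": [0.085,-0.266,0.012],"turn": [0,0,7],"claw": 1},
  {"xyz": [0.085,-0.266,0.012],"turn": [0,0,8],"claw": 1},
])

```text
time: 1.7
tcp_pos: [0.4615, -0.0108, 0.2987]
tcp_rot: [-0.0, 0.052, 0.999, -0.0]
force: [0.8, 1.2, 0.3]
opening: 0.999
finger_force: 0.0
```

```bash
cat > snap.py <<'E'
import sys,pickle,cv2
from plant import *
s=sense();f=grab_frame('wrist');pickle.dump((s,f),open(f'{sys.argv[1]}.pkl','wb'))
cv2.imwrite(f'pics/{sys.argv[1]}.png',f['pixels'][...,::-1])
print(s['time'],s['tcp_pos'],s['tcp_rot'],s['force'],s['opening'])
E
python3 snap.py w1; python3 -c "
import pickle;s,f=pickle.load(open('w1.pkl','rb'));print(f['camera_matrix'],f['tool_from_camera'])"
```

```text
1.7 [ 0.46146108 -0.01080216  0.29869499] [-5.85819257e-06  5.17687666e-02  9.98658984e-01 -4.78648198e-04] [0.75529013 1.23949096 0.33375284] 0.9985953492129839
[[297.31863964   0.         253.6266689 ]
 [  0.         297.31863964 199.83931987]
 [  0.           0.           1.        ]] [[-1.38801492e-03 -9.59756562e-01 -2.80829869e-01  8.03451569e-02]
 [ 9.99998934e-01 -1.20481054e-03 -8.25014165e-04 -4.24708254e-04]
 [ 4.53465972e-04 -2.80830715e-01  9.59757211e-01 -1.45853992e-01]
 [ 0.00000000e+00  0.00000000e+00  0.00000000e+00  1.00000000e+00]]
```

View pics/w1.png

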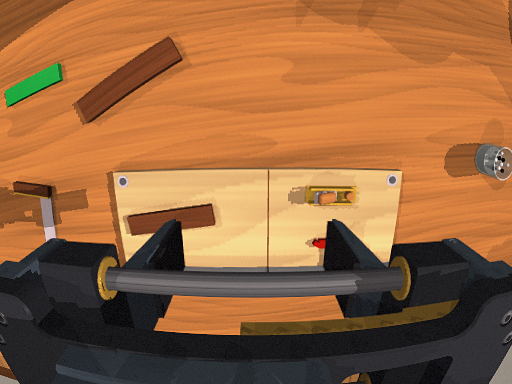

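The wrist view shows the blank at (170,218) and the plane at (330,195). The fingers hide the nest (red at 318,243) and the fence, so I move the camera forward.

Request:
play_rows([
  {"xyz": [0.03,0,0.005],"claw": 1},
  {"xyz": [0.06,0,0.01],"claw": 1},
  {"xyz": [0.09,0,0.015],"claw": 1},
  {"xyz": [0.12,0,0.02],"claw": 1},
  {"xyz": [0.14,0,0.02],"claw": 1},
  {"xyz": [0.14,0,0.02],"claw": 1},
  {"xyz": [0.14,0,0.02],"claw": 1},
  {"xyz": [0.14,0,0.02],"claw": 1},
])

```text
invalid input at $.deltas[0]: expected keys turn, xyz, claw
```

```bash
python3 snap.py w2
```

```text
1.75 [ 0.46090397 -0.00894776  0.29862487] [-2.62813772e-04  5.10678758e-02  9.98695150e-01 -2.34661278e-05] [-0.18947953  1.09342587  0.08163146] 0.9993868347002524
```

View pics/w2.png

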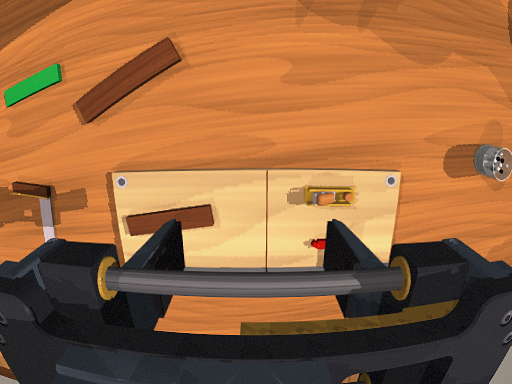

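The move was refused because "turn" is required, so this is the same view as before.

Request:
play_rows([
  {"xyz": [0.03,0,0.005],"turn": [0,0,0],"claw": 1},
  {"xyz": [0.06,0,0.01],"turn": [0,0,0],"claw": 1},
  {"xyz": [0.09,0,0.015],"turn": [0,0,0],"claw": 1},
  {"xyz": [0.12,0,0.02],"turn": [0,0,0],"claw": 1},
  {"xyz": [0.14,0,0.02],"turn": [0,0,0],"claw": 1},
  {"xyz": [0.14,0,0.02],"turn": [0,0,0],"claw": 1},
  {"xyz": [0.14,0,0.02],"turn": [0,0,0],"claw": 1},
  {"xyz": [0.14,0,0.02],"turn": [0,0,0],"claw": 1},
])

```text
time: 2.6
tcp_pos: [0.5997, -0.0064, 0.3188]
tcp_rot: [-0.0, 0.05, 0.999, 0.0]
force: [-0.1, -0.7, 0.2]
opening: 0.999
finger_force: 0.0
```

```bash
python3 snap.py w3
```

```text
2.6 [ 0.59973196 -0.00639702  0.31883014] [-4.10755906e-04  5.00306851e-02  9.98747595e-01  5.30820652e-05] [-0.06254897 -0.68559991  0.16001545] 0.9992856237338845
```

View pics/w3.png

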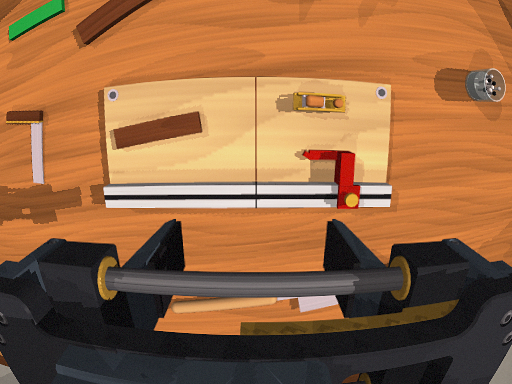

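The view is clear now: blank centre (157,130), fence face around row 184 (columns 105–390), stop face near column 337, cheek and flared mouth near (302,154), thumbscrew (351,200) and plane (318,102).

Run:
```python
import pickle
from h import *
s,f=pickle.load(open('w3.pkl','rb'));p=f['pixels'].astype(int)
for c in(120,150,230,290,370):print(c,p[176:200,c].mean(1).astype(int))
print('row175',p[175,325:345].tolist())
m=(p.sum(2)<300);m[:105]=0;m[155:]=0;m[:,:106]=0;m[:,215:]=0
w=castw(f,s,biggest(m)[:,0],.03)
r=cv2.minAreaRect((w[:,:2]*1000).astype('float32'));print('blank',r,cv2.boxPoints(r).round(1).tolist())
m=(p[...,0]>110)&(p[...,1]<60)&(p[...,2]<60);m[:130]=0;m[215:]=0
cv2.imwrite('pics/c.png',cv2.resize(f['pixels'][140:212,285:370,::-1],None,fx=9,fy=8,interpolation=cv2.INTER_NEAREST))
print('screws',castw(f,s,[[112,95.5],[381,92.5]],.018).round(4).tolist())
```

```text
120 [183 185 179 177 174 175 177 154  93  94 145 214 224 223 224 214 221 227
 214  50  21  29  18  97]
150 [183 180 179 176 171 174 164 101 100  96 218 225 219 221 220 218 222 226
 190  55  27  22  23  97]
230 [176 176 174 173 172 155 115 100  81 195 232 227 226 225 225 228 228 234
 150  18  25  24  19 156]
290 [175 180 183 183 187 160 107  99  81 191 230 226 226 227 223 222 228 207
 112  23  28  23  11 196]
370 [185 184 184 184 184 185 136  99  96 143 234 220 221 224 225 226 229 211
 103  21  23  20  51 195]
row175 [[161, 123, 80], [161, 125, 83], [162, 123, 84], [162, 124, 83], [163, 122, 81], [164, 124, 84], [161, 125, 85], [158, 121, 77], [167, 127, 86], [112, 65, 44], [65, 1, 0], [76, 5, 7], [76, 3, 0], [76, 10, 7], [71, 15, 20], [166, 1, 0], [201, 23, 12], [194, 19, 13], [194, 23, 14], [195, 20, 7]]
blank ((522.1551513671875, -148.07131958007812), (32.18658447265625, 141.54896545410156), 2.0232596397399902) [[503.6000061035156, -77.9000015258789], [508.6000061035156, -219.39999389648438], [540.7000122070312, -218.1999969482422], [535.7000122070312, -76.80000305175781]]
screws [[0.4544, -0.2191, 0.018], [0.4953, 0.2042, 0.018]]
```

View pics/c.png

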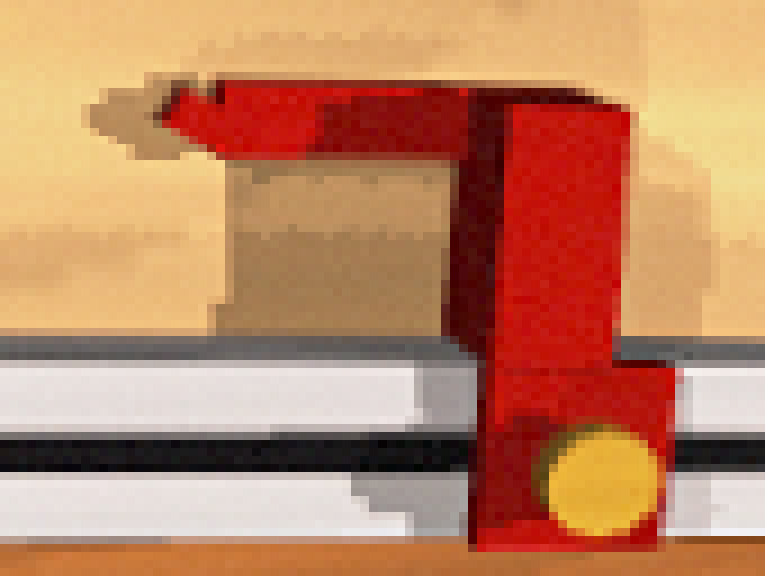

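The crop shows the stop face's base edge at column 334, from row 162 to 182. The fence foot runs at about row 182, and the cheek's inner edge is at row 160, columns 309–334.

Run:
```python
import pickle
from h import *
s,f=pickle.load(open('w3.pkl','rb'))
F=castw(f,s,[[120,183.2],[150,182.6],[230,181.2],[290,181.3],[370,182]],.018)[:,:2]
k,b=np.polyfit(F[:,1],F[:,0],1);a=-np.arctan(k);print('fence x at y',k,b,'yaw',np.degrees(a),'res',(F[:,0]-k*F[:,1]-b).round(4))
T=castw(f,s,[[120,186.2],[150,185.6],[230,184.6],[290,184.7],[370,185]],.042)[:,:2]
print('by top edge',np.polyfit(T[:,1],T[:,0],1))
ax=np.array([np.cos(a),np.sin(a)]);ay=np.array([-np.sin(a),np.cos(a)])
S=castw(f,s,[[334.2,172],[334,180]],.018)[:,:2];ys=(S@ay).mean();print('stop s',S@ay)
xf=(F@ax).mean();print('fence coord',xf,'corner',ax*xf+ay*ys,'ax',ax,'ay',ay)
C=castw(f,s,[[312,159.8],[330,159.8]],.028)[:,:2];print('cheek inner x',C@ax-xf)
print('screws',castw(f,s,[[112,95.5],[381,92.5]],.018)[:,:2]@np.c_[ax,ay]-[xf,ys])
B=np.array([[503.6,-77.9],[508.6,-219.4],[540.7,-218.2],[535.7,-76.8]])/1e3
print('blank corners in stop frame',B@np.c_[ax,ay]-[xf,ys])
```

```text
fence x at y 0.09785618188637786 0.6209211718324146 yaw -5.588951926538298 res [ 0.0001  0.0002 -0.0005 -0.      0.0002]
by top edge [0.09809504 0.62041324]
stop s [0.17743831 0.17786887]
fence coord 0.6179694354788765 corner [0.63233359 0.1166244 ] ax [ 0.9952462  -0.09739099] ay [0.09739099 0.9952462 ]
cheek inner x [-0.03549941 -0.03596149]
screws [[-0.14435687 -0.35142631]
 [-0.14486302  0.07381093]]
blank corners in stop frame [[-0.10917669 -0.20613717]
 [-0.09041964 -0.34647755]
 [-0.0585891  -0.342157  ]
 [-0.07733642 -0.20191614]]
```

Request:
play_rows([
  {"xyz": [-0.025,-0.026,-0.02],"turn": [0,0,0],"claw": 1},
  {"xyz": [-0.05,-0.052,-0.04],"turn": [0,0,0],"claw": 1},
  {"xyz": [-0.075,-0.078,-0.065],"turn": [0,0,0],"claw": 1},
  {"xyz": [-0.1,-0.104,-0.095],"turn": [0,0,0],"claw": 1},
  {"xyz": [-0.125,-0.128,-0.13],"turn": [0,0,0],"claw": 1},
  {"xyz": [-0.133,-0.136,-0.17],"turn": [0,0,0],"claw": 1},
  {"xyz": [-0.133,-0.136,-0.21],"turn": [0,0,0],"claw": 1},
  {"xyz": [-0.133,-0.136,-0.24],"turn": [0,0,0],"claw": 1},
])

```text
time: 3.45
tcp_pos: [0.4664, -0.1431, 0.0776]
tcp_rot: [-0.0, 0.051, 0.999, 0.0]
force: [1.3, -0.4, 0.8]
opening: 0.994
finger_force: 0.0
```

Request:
play_rows([
  {"xyz": [0,0,-0.015],"turn": [0,0,0],"claw": 1},
  {"xyz": [0,0,-0.025],"turn": [0,0,0],"claw": 1},
  {"xyz": [0,0,-0.03],"turn": [0,0,0],"claw": 1},
  {"xyz": [0,0,-0.032],"turn": [0,0,0],"claw": 1},
  {"xyz": [0,0,-0.032],"turn": [0,0,0],"claw": 1},
  {"xyz": [0,0,-0.032],"turn": [0,0,0],"claw": 1},
  {"xyz": [0,0,-0.032],"turn": [0,0,0],"claw": 1},
  {"xyz": [0,0,-0.032],"turn": [0,0,0],"claw": 1},
])

```text
time: 4.25
tcp_pos: [0.4679, -0.1432, 0.0473]
tcp_rot: [0.0, 0.05, 0.999, -0.0]
force: [-0.6, 0.6, 0.3]
opening: 1.0
finger_force: 0.0
```

Request:
play_rows([
  {"xyz": [0.008,-0.0008,0],"turn": [0,0,0],"claw": 1},
  {"xyz": [0.0169,-0.0017,0],"turn": [0,0,0],"claw": 1},
  {"xyz": [0.0259,-0.0025,0],"turn": [0,0,0],"claw": 1},
  {"xyz": [0.0348,-0.0034,0],"turn": [0,0,0],"claw": 1},
  {"xyz": [0.0438,-0.0043,0],"turn": [0,0,0],"claw": 1},
  {"xyz": [0.0527,-0.0052,0],"turn": [0,0,0],"claw": 1},
  {"xyz": [0.0617,-0.006,0],"turn": [0,0,0],"claw": 1},
  {"xyz": [0.0706,-0.0069,0],"turn": [0,0,0],"claw": 1},
])

```text
time: 5.05
tcp_pos: [0.5391, -0.1501, 0.0469]
tcp_rot: [-0.0, 0.05, 0.999, 0.0]
force: [-0.2, 0.2, -0.5]
opening: 1.0
finger_force: 0.1
```

Request:
play_rows([
  {"xyz": [0.004,-0.0004,0],"turn": [0,0,0],"claw": 1},
  {"xyz": [0.008,-0.0008,0],"turn": [0,0,0],"claw": 1},
  {"xyz": [0.011,-0.0011,0],"turn": [0,0,0],"claw": 1},
  {"xyz": [0.013,-0.0013,0],"turn": [0,0,0],"claw": 1},
  {"xyz": [0.015,-0.0015,0],"turn": [0,0,0],"claw": 1},
  {"xyz": [0.0165,-0.0016,0],"turn": [0,0,0],"claw": 1},
  {"xyz": [0.018,-0.0018,0],"turn": [0,0,0],"claw": 1},
  {"xyz": [0.018,-0.0018,0],"turn": [0,0,0],"claw": 1},
])

```text
time: 5.85
tcp_pos: [0.5565, -0.1519, 0.0469]
tcp_rot: [0.0, 0.05, 0.999, -0.0]
force: [-0.8, -1.5, -0.4]
opening: 1.0
finger_force: 0.0
```

```bash
python3 snap.py w4
```

```text
5.85 [ 0.55650598 -0.15191149  0.04693977] [ 7.60579169e-05  5.03217148e-02  9.98733056e-01 -4.09100463e-05] [-0.75297116 -1.46489803 -0.43726725] 1.0004984028382735
```

View pics/w4.png

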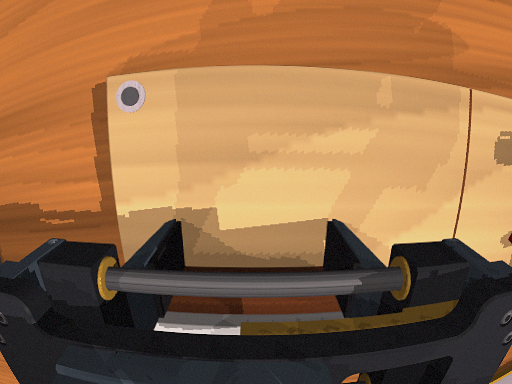

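The blank lies between and ahead of the fingers at about (250,303), almost at the fence. I press on until the force shows contact.

Request:
play_rows([
  {"xyz": [0.001,-0.0001,0],"turn": [0,0,0],"claw": 1},
  {"xyz": [0.0015,-0.0001,0],"turn": [0,0,0],"claw": 1},
  {"xyz": [0.002,-0.0002,0],"turn": [0,0,0],"claw": 1},
  {"xyz": [0.002,-0.0002,0],"turn": [0,0,0],"claw": 1},
  {"xyz": [0.0025,-0.0002,0],"turn": [0,0,0],"claw": 1},
  {"xyz": [0.0025,-0.0002,0],"turn": [0,0,0],"claw": 1},
  {"xyz": [0.0025,-0.0002,0],"turn": [0,0,0],"claw": 1},
  {"xyz": [0.0025,-0.0002,0],"turn": [0,0,0],"claw": 1},
])

```text
time: 6.7
tcp_pos: [0.5571, -0.1518, 0.0466]
tcp_rot: [-0.002, 0.05, 0.999, 0.0]
force: [-9.0, -1.6, 4.4]
opening: 0.997
finger_force: 4.5
```

Request:
play_rows([
  {"xyz": [-0.005,0.0005,0],"turn": [0,0,0],"claw": 1},
  {"xyz": [-0.015,0.0015,0],"turn": [0,0,0],"claw": 1},
  {"xyz": [-0.015,0.0015,0.03],"turn": [0,0,0],"claw": 0.9},
  {"xyz": [-0.015,0.0015,0.07],"turn": [0,0,0],"claw": 0},
  {"xyz": [-0.005,-0.03,0.08],"turn": [0,0,0],"claw": 0},
  {"xyz": [0.008,-0.07,0.08],"turn": [0,0,0],"claw": 0},
  {"xyz": [0.017,-0.1,0.08],"turn": [0,0,0],"claw": 0},
  {"xyz": [0.017,-0.1,0.08],"turn": [0,0,0],"claw": 0},
])

```text
time: 7.5
tcp_pos: [0.5766, -0.2558, 0.1271]
tcp_rot: [0.001, 0.052, 0.999, -0.001]
force: [-0.4, 0.2, 0.0]
opening: 0.504
finger_force: 0.0
```

Run:
```python
from h import *; from plant import *
f=grab_frame('top');s=sense();print(s['time'],s['tcp_pos'],s['opening'])
t=s['tcp_pos'][:2]@np.array([[.99525,.09739],[-.09739,.99525]])-[.61797,.17765];print('tcp ns',t)
p=cv2.resize(f['pixels'][110:210,170:350,::-1],None,fx=4,fy=4);cv2.imwrite('pics/t2.png',p)
```

```text
7.55 [ 0.57572097 -0.2536726   0.12675703] 0.46109216183388785
tcp ns [-0.02027853 -0.37404819]
```

View pics/t2.png

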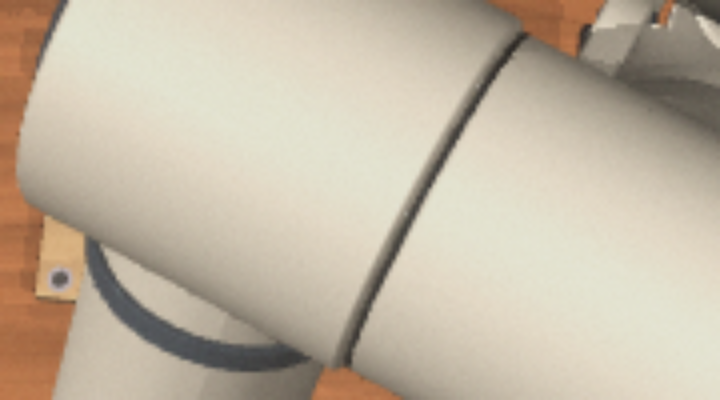

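The arm hides everything from the top camera. The TCP is 30 mm right of the blank's end, so I close the fingers, then descend.

Request:
play_rows([
  {"xyz": [0,0,0],"turn": [0,0,0],"claw": 0},
  {"xyz": [0,0,0],"turn": [0,0,0],"claw": 0},
  {"xyz": [0,0,0],"turn": [0,0,0],"claw": 0},
  {"xyz": [0,0,0],"turn": [0,0,0],"claw": 0},
  {"xyz": [0,0,-0.03],"turn": [0,0,0],"claw": 0},
  {"xyz": [0,0,-0.06],"turn": [0,0,0],"claw": 0},
  {"xyz": [0,0,-0.075],"turn": [0,0,0],"claw": 0},
  {"xyz": [0,0,-0.079],"turn": [0,0,0],"claw": 0},
])

```text
time: 8.35
tcp_pos: [0.575, -0.2514, 0.0464]
tcp_rot: [-0.001, 0.05, 0.999, 0.001]
force: [0.1, 0.4, 0.9]
opening: 0.004
finger_force: 0.0
```

```bash
cat > st.py <<'E'
from h import *; from plant import *
s=sense();t=s['tcp_pos'][:2]@np.array([[.99525,.09739],[-.09739,.99525]])-[.61797,.17765]
print(s['time'],'ns',t,'z',s['tcp_pos'][2],s['opening'],s['force'])
E
python3 st.py
```

```text
8.35 ns [-0.02116703 -0.37185815] z 0.046410971218513994 0.003509139934504919 [0.11897842 0.35111129 0.88654939]
```

Request:
play_rows([
  {"xyz": [0.0008,0.008,0],"turn": [0,0,0],"claw": 0},
  {"xyz": [0.0017,0.017,0],"turn": [0,0,0],"claw": 0},
  {"xyz": [0.0026,0.027,0],"turn": [0,0,0],"claw": 0},
  {"xyz": [0.0036,0.037,0],"turn": [0,0,0],"claw": 0},
  {"xyz": [0.0046,0.047,0],"turn": [0,0,0],"claw": 0},
  {"xyz": [0.0056,0.057,0],"turn": [0,0,0],"claw": 0},
  {"xyz": [0.0066,0.067,0],"turn": [0,0,0],"claw": 0},
  {"xyz": [0.0074,0.076,0],"turn": [0,0,0],"claw": 0},
])

```text
time: 9.15
tcp_pos: [0.5833, -0.1751, 0.0479]
tcp_rot: [-0.0, 0.05, 0.999, 0.0]
force: [0.2, -1.0, 0.2]
opening: 0.005
finger_force: 0.1
```

Request:
play_rows([
  {"xyz": [0.0009,0.009,0],"turn": [0,0,0],"claw": 0},
  {"xyz": [0.0019,0.019,0],"turn": [0,0,0],"claw": 0},
  {"xyz": [0.0028,0.029,0],"turn": [0,0,0],"claw": 0},
  {"xyz": [0.0038,0.039,0],"turn": [0,0,0],"claw": 0},
  {"xyz": [0.0048,0.049,0],"turn": [0,0,0],"claw": 0},
  {"xyz": [0.0057,0.058,0],"turn": [0,0,0],"claw": 0},
  {"xyz": [0.0063,0.065,0],"turn": [0,0,0],"claw": 0},
  {"xyz": [0.0067,0.069,0],"turn": [0,0,0],"claw": 0},
])

```text
time: 9.95
tcp_pos: [0.59, -0.1063, 0.0479]
tcp_rot: [-0.0, 0.05, 0.999, 0.0]
force: [0.5, -0.7, 0.8]
opening: 0.008
finger_force: 0.1
```

```bash
python3 st.py;python3 snap.py w5
```

```text
9.95 ns [-0.02043964 -0.22602258] z 0.04789361233641231 0.007559600267920668 [ 0.4774142  -0.65671573  0.81312853]
9.95 [ 0.58997673 -0.10633551  0.04789361] [-4.95893457e-05  5.01347705e-02  9.98742460e-01  6.76453186e-06] [ 0.4774142  -0.65671573  0.81312853] 0.007559600267920668
```

View pics/w5.png

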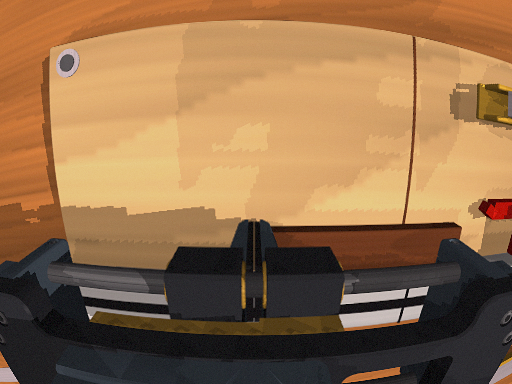

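The blank's near edge runs from (275,226) to (461,223), with the cheek mouth at (480,208) and the plane clear. Next I check its angle and its gap to the fence.

Run:
```python
import pickle
from h import *
s,f=pickle.load(open('w5.pkl','rb'));p=f['pixels'].astype(int)
M=np.array([[.99525,.09739],[-.09739,.99525]])
cs=np.arange(285,455,10);uv=[]
g=p.sum(2)
for c in cs:
    col=g[205:240,c];r=np.argmin(np.diff(col));uv.append([c,205+r+.5])
w=castw(f,s,uv,.03)[:,:2]@M-[.61797,.17765]
print((w*1000).round(1).tolist())
k=np.polyfit(w[:,1],w[:,0],1);print(k,np.degrees(np.arctan(k[0])))
row=g[230,440:490];print(row.tolist());print(castw(f,s,[461,228],.03)[:,:2]@M-[.61797,.17765])
```

```text
[[-37.0, -208.0], [-36.9, -202.0], [-36.8, -195.9], [-36.7, -189.8], [-36.6, -183.6], [-36.5, -177.3], [-36.3, -170.8], [-36.8, -164.3], [-36.7, -157.6], [-36.5, -150.6], [-36.3, -143.5], [-36.8, -136.2], [-36.5, -128.6], [-36.3, -120.7], [-36.7, -112.6], [-36.4, -103.9], [-36.8, -95.0]]
[ 0.00228202 -0.0362721 ] 0.1307500597034667
[206, 195, 203, 204, 201, 187, 197, 204, 203, 209, 186, 202, 197, 203, 202, 209, 203, 198, 208, 203, 191, 369, 552, 538, 522, 531, 521, 529, 522, 523, 522, 528, 528, 523, 525, 525, 519, 518, 523, 524, 524, 521, 525, 534, 352, 371, 383, 391, 392, 387]
[[-0.0312768  -0.07815476]]
```

Cast at the base height, the near edge sits at -32 mm: flush and parallel within 0.13°, with about 73 mm to go.

Request:
play_rows([
  {"xyz": [0.0005,0.005,0],"turn": [0,0,0],"claw": 0},
  {"xyz": [0.0012,0.012,0],"turn": [0,0,0],"claw": 0},
  {"xyz": [0.0019,0.019,0],"turn": [0,0,0],"claw": 0},
  {"xyz": [0.0026,0.026,0],"turn": [0,0,0],"claw": 0},
  {"xyz": [0.0032,0.033,0],"turn": [0,0,0],"claw": 0},
  {"xyz": [0.0039,0.04,0],"turn": [0,0,0],"claw": 0},
  {"xyz": [0.0046,0.047,0],"turn": [0,0,0],"claw": 0},
  {"xyz": [0.0053,0.054,0],"turn": [0,0,0],"claw": 0},
])

```text
time: 10.8
tcp_pos: [0.5953, -0.0524, 0.0479]
tcp_rot: [-0.0, 0.05, 0.999, -0.0]
force: [-0.4, -0.7, -0.4]
opening: 0.009
finger_force: 0.1
```

Request:
play_rows([
  {"xyz": [0.0003,0.003,0],"turn": [0,0,0],"claw": 0},
  {"xyz": [0.0006,0.006,0],"turn": [0,0,0],"claw": 0},
  {"xyz": [0.0009,0.009,0],"turn": [0,0,0],"claw": 0},
  {"xyz": [0.0011,0.011,0],"turn": [0,0,0],"claw": 0},
  {"xyz": [0.0013,0.013,0],"turn": [0,0,0],"claw": 0},
  {"xyz": [0.0014,0.0145,0],"turn": [0,0,0],"claw": 0},
  {"xyz": [0.0015,0.015,0],"turn": [0,0,0],"claw": 0},
  {"xyz": [0.0015,0.015,0],"turn": [0,0,0],"claw": 0},
])

```text
time: 11.6
tcp_pos: [0.5967, -0.0381, 0.0479]
tcp_rot: [0.0, 0.05, 0.999, -0.0]
force: [0.6, 0.2, 0.7]
opening: 0.004
finger_force: 0.0
```

```bash
python3 st.py
```

```text
11.6 ns [-0.0203517  -0.15740342] z 0.04791915059207361 0.0039606209916039125 [0.6333121  0.16802877 0.67878814]
```

Next I press on towards the stop until there is force.

Request:
play_rows([
  {"xyz": [0.0001,0.001,0],"turn": [0,0,0],"claw": 0},
  {"xyz": [0.0002,0.002,0],"turn": [0,0,0],"claw": 0},
  {"xyz": [0.0003,0.003,0],"turn": [0,0,0],"claw": 0},
  {"xyz": [0.0004,0.004,0],"turn": [0,0,0],"claw": 0},
  {"xyz": [0.0004,0.0045,0],"turn": [0,0,0],"claw": 0},
  {"xyz": [0.0005,0.005,0],"turn": [0,0,0],"claw": 0},
  {"xyz": [0.0005,0.005,0],"turn": [0,0,0],"claw": 0},
  {"xyz": [0.0005,0.005,0],"turn": [0,0,0],"claw": 0},
])

```text
time: 12.4
tcp_pos: [0.5973, -0.0331, 0.0479]
tcp_rot: [0.0, 0.05, 0.999, -0.0]
force: [-0.5, -0.4, -0.3]
opening: 0.007
finger_force: 0.0
```

```bash
python3 st.py
```

```text
12.4 ns [-0.02033406 -0.15238356] z 0.047934089220525236 0.007248695871659594 [-0.45738599 -0.40064746 -0.33221304]
```

Request:
play_rows([
  {"xyz": [0.0001,0.001,0],"turn": [0,0,0],"claw": 0},
  {"xyz": [0.0002,0.0015,0],"turn": [0,0,0],"claw": 0},
  {"xyz": [0.0002,0.002,0],"turn": [0,0,0],"claw": 0},
  {"xyz": [0.0003,0.0025,0],"turn": [0,0,0],"claw": 0},
  {"xyz": [0.0003,0.003,0],"turn": [0,0,0],"claw": 0},
  {"xyz": [0.0003,0.003,0],"turn": [0,0,0],"claw": 0},
  {"xyz": [0.0003,0.003,0],"turn": [0,0,0],"claw": 0},
  {"xyz": [0.0003,0.003,0],"turn": [0,0,0],"claw": 0},
])

```text
time: 13.2
tcp_pos: [0.5975, -0.0301, 0.0479]
tcp_rot: [0.0, 0.05, 0.999, 0.0]
force: [0.9, -0.4, 0.6]
opening: 0.005
finger_force: 0.0
```

```bash
python3 st.py
```

```text
13.2 ns [-0.02033044 -0.14939295] z 0.04792761001166149 0.005273645813411969 [ 0.85588751 -0.41653336  0.60464408]
```

Request:
play_rows([
  {"xyz": [0.0001,0.001,0],"turn": [0,0,0],"claw": 0},
  {"xyz": [0.0002,0.0015,0],"turn": [0,0,0],"claw": 0},
  {"xyz": [0.0002,0.002,0],"turn": [0,0,0],"claw": 0},
  {"xyz": [0.0003,0.0025,0],"turn": [0,0,0],"claw": 0},
  {"xyz": [0.0003,0.003,0],"turn": [0,0,0],"claw": 0},
  {"xyz": [0.0003,0.003,0],"turn": [0,0,0],"claw": 0},
  {"xyz": [0.0003,0.003,0],"turn": [0,0,0],"claw": 0},
  {"xyz": [0.0003,0.003,0],"turn": [0,0,0],"claw": 0},
])

```text
time: 14.0
tcp_pos: [0.598, -0.0294, 0.048]
tcp_rot: [0.0, 0.05, 0.999, -0.002]
force: [-3.0, -24.2, 0.8]
opening: 0.009
finger_force: 11.7
```

```bash
python3 st.py
```

```text
14.0 ns [-0.01994109 -0.14869536] z 0.048049227891305744 0.008914585702548779 [ -3.0277799  -24.15580813   0.7676355 ]
```

The force of 24 N shows the end is against the stop. I back off, rise and look.

Request:
play_rows([
  {"xyz": [-0.0003,-0.003,0],"turn": [0,0,0],"claw": 0},
  {"xyz": [-0.0015,-0.015,0],"turn": [0,0,0],"claw": 0},
  {"xyz": [-0.0015,-0.015,0.03],"turn": [0,0,0],"claw": 0},
  {"xyz": [-0.0015,-0.01,0.075],"turn": [0,0,0],"claw": 0},
  {"xyz": [0,0,0.12],"turn": [0,0,0],"claw": 0},
  {"xyz": [0,0.02,0.165],"turn": [0,0,0],"claw": 0},
  {"xyz": [0,0.02,0.21],"turn": [0,0,0],"claw": 0},
  {"xyz": [0,0.02,0.24],"turn": [0,0,0],"claw": 0},
])

```text
time: 14.8
tcp_pos: [0.5982, -0.007, 0.2914]
tcp_rot: [0.002, 0.05, 0.999, -0.0]
force: [1.5, 0.5, -0.5]
opening: 0.004
finger_force: 0.0
```

Request:
play_rows([
  {"xyz": [0,0.01,0.02],"turn": [0,0,0],"claw": 0},
  {"xyz": [0,0.02,0.02],"turn": [0,0,0],"claw": 0},
  {"xyz": [0,0.02,0.02],"turn": [0,0,0],"claw": 0},
  {"xyz": [0,0.02,0.02],"turn": [0,0,0],"claw": 0},
  {"xyz": [0,0.02,0.02],"turn": [0,0,0],"claw": 0},
  {"xyz": [0,0.02,0.02],"turn": [0,0,0],"claw": 0},
  {"xyz": [0,0.02,0.02],"turn": [0,0,0],"claw": 0},
  {"xyz": [0,0.02,0.02],"turn": [0,0,0],"claw": 0},
])

```text
time: 15.6
tcp_pos: [0.5978, 0.0128, 0.3077]
tcp_rot: [-0.0, 0.05, 0.999, -0.0]
force: [0.9, 0.2, -0.5]
opening: 0.008
finger_force: 0.0
```

```bash
python3 snap.py w6
python3 - <<'E'
import pickle
from h import *
s,f=pickle.load(open('w6.pkl','rb'));p=f['pixels'].astype(int);g=p.sum(2)
cv2.imwrite('pics/w6c.png',cv2.resize(f['pixels'][90:215,170:400,::-1],None,fx=3.4,fy=4,interpolation=cv2.INTER_NEAREST))
E
```

```text
15.6 [0.597818   0.01275885 0.3077034 ] [-1.49149302e-04  5.04569228e-02  9.98726227e-01 -3.93459344e-06] [ 0.91594922  0.15473593 -0.46997957] 0.008015854620912019
```

View pics/w6c.png

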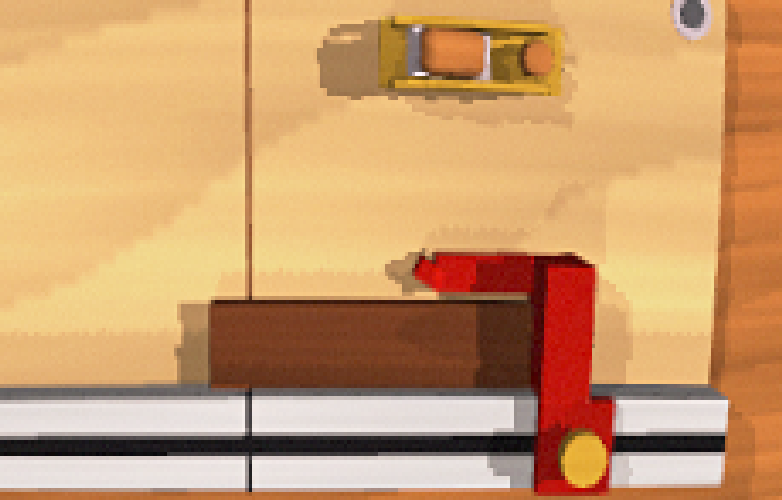

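The blank sits in the nest with its end against the red stop (about 531,345 in the crop) and its long edge on the fence. The plane is undisturbed. I check the numbers.

Run:
```python
import pickle
from h import *
s,f=pickle.load(open('w6.pkl','rb'));p=f['pixels'].astype(int);g=p.sum(2)
M=np.array([[.99525,.09739],[-.09739,.99525]]);o=[.61797,.17765]
def sub(v,i0,thr=370):
    i=np.argmax(v<thr);return i0+i-1+(v[i-1]-thr)/(v[i-1]-v[i])
cs=np.arange(236,320,6)
w=castw(f,s,[[c,sub(g[155:180,c],155)+0.0] for c in cs],.018)[:,:2]@M-o
k=np.polyfit(w[:,1],w[:,0],1);print('near edge n',w[:,0].round(4),'deg',np.degrees(np.arctan(k[0])))
e=castw(f,s,[[sub(g[r,218:245],218),r] for r in range(168,184,2)],.03)[:,:2]@M-o;print('rear end s',e[:,1].round(4))
# far edge gap: profile
print([g[180:192,c].tolist() for c in(240,270,300,315)])
F=castw(f,s,[[190,186.3],[215,186.3]],.018)[:,:2]@M-o;print(F); print(g[180:194,200].tolist())
print('far top edge n',(castw(f,s,[[240,186.5],[300,186.5]],.03)[:,:2]@M-o).round(4))
```

```text
near edge n [-0.0323 -0.033  -0.0322 -0.0322 -0.0321 -0.0321 -0.0321 -0.0321 -0.032
 -0.0426 -0.0554 -0.0369 -0.0381 -0.0418] deg -6.093072355969621
rear end s [-0.141  -0.1411 -0.1416 -0.1509 -0.1514 -0.1543 -0.1529 -0.1531]
[[201, 190, 186, 188, 189, 176, 194, 276, 257, 556, 682, 693], [219, 221, 195, 199, 191, 194, 189, 275, 286, 587, 679, 680], [227, 211, 211, 196, 209, 192, 188, 270, 250, 563, 679, 674], [148, 135, 144, 154, 130, 129, 123, 208, 243, 540, 690, 674]]
[[ 0.0007282  -0.20497776]
 [ 0.00111779 -0.16614256]]
[532, 529, 528, 522, 525, 507, 398, 301, 290, 417, 641, 689, 675, 667]
far top edge n [[-0.0012 -0.1276]
 [-0.001  -0.039 ]]
```

The clean samples put the near edge at -32.1 mm and the rear end at about -141 mm, both at home within 1 mm. There is plenty of time, so I give one gentle squaring press against the fence, just outside the cheek.

Request:
play_rows([
  {"xyz": [-0.025,0.0025,-0.03],"turn": [0,0,0],"claw": 0},
  {"xyz": [-0.051,0.005,-0.065],"turn": [0,0,0],"claw": 0},
  {"xyz": [-0.051,0.005,-0.105],"turn": [0,0,0],"claw": 0},
  {"xyz": [-0.051,0.005,-0.15],"turn": [0,0,0],"claw": 0},
  {"xyz": [-0.051,0.005,-0.19],"turn": [0,0,0],"claw": 0},
  {"xyz": [-0.051,0.005,-0.225],"turn": [0,0,0],"claw": 0},
  {"xyz": [-0.051,0.005,-0.25],"turn": [0,0,0],"claw": 0},
  {"xyz": [-0.051,0.005,-0.26],"turn": [0,0,0],"claw": 0},
])

```text
time: 16.45
tcp_pos: [0.5458, 0.018, 0.0458]
tcp_rot: [-0.001, 0.05, 0.999, 0.0]
force: [-0.1, 0.0, 0.1]
opening: 0.005
finger_force: 0.0
```

```bash
python3 st.py
```

```text
16.45 ns [-0.07646792 -0.10660073] z 0.04580974716167592 0.0045229763947699985 [-0.14954314  0.00055944  0.06094469]
```

Request:
play_rows([
  {"xyz": [0.008,-0.0008,0.002],"turn": [0,0,0],"claw": 0},
  {"xyz": [0.016,-0.0016,0.002],"turn": [0,0,0],"claw": 0},
  {"xyz": [0.022,-0.0022,0.002],"turn": [0,0,0],"claw": 0},
  {"xyz": [0.025,-0.0025,0.002],"turn": [0,0,0],"claw": 0},
  {"xyz": [0.027,-0.0027,0.002],"turn": [0,0,0],"claw": 0},
  {"xyz": [0.028,-0.0028,0.002],"turn": [0,0,0],"claw": 0},
  {"xyz": [0.029,-0.0028,0.002],"turn": [0,0,0],"claw": 0},
  {"xyz": [0.029,-0.0028,0.002],"turn": [0,0,0],"claw": 0},
])

```text
time: 17.25
tcp_pos: [0.5736, 0.0153, 0.0499]
tcp_rot: [-0.002, 0.05, 0.999, 0.0]
force: [-11.3, 1.0, 5.0]
opening: 0.002
finger_force: 5.6
```

```bash
python3 st.py
```

```text
17.25 ns [-0.04862145 -0.10654486] z 0.04989687741199557 0.0016787718509200023 [-11.31598676   0.99204137   4.99387156]
```

The contact is at the same n as the first flush press, so the blank is seated. I retreat straight back and up.

Request:
play_rows([
  {"xyz": [-0.004,0.0004,0],"turn": [0,0,0],"claw": 0},
  {"xyz": [-0.015,0.0015,0],"turn": [0,0,0],"claw": 0},
  {"xyz": [-0.02,0.002,0.03],"turn": [0,0,0],"claw": 0},
  {"xyz": [-0.02,0.002,0.07],"turn": [0,0,0],"claw": 0},
  {"xyz": [0,0.002,0.11],"turn": [0,0,0],"claw": 0},
  {"xyz": [0.02,0,0.15],"turn": [0,0,0],"claw": 0},
  {"xyz": [0.023,0,0.19],"turn": [0,0,0],"claw": 0},
  {"xyz": [0.023,0,0.23],"turn": [0,0,0],"claw": 0},
])

```text
time: 18.05
tcp_pos: [0.5987, 0.0152, 0.2817]
tcp_rot: [0.0, 0.05, 0.999, -0.0]
force: [1.0, -0.9, -0.5]
opening: 0.01
finger_force: 0.0
```

Request:
play_rows([
  {"xyz": [0,0,0.03],"turn": [0,0,0],"claw": 0},
  {"xyz": [0,0,0.03],"turn": [0,0,0],"claw": 0},
  {"xyz": [0,0,0.03],"turn": [0,0,0],"claw": 0},
  {"xyz": [0,0,0.03],"turn": [0,0,0],"claw": 0},
  {"xyz": [0,0,0.03],"turn": [0,0,0],"claw": 0},
  {"xyz": [0,0,0.03],"turn": [0,0,0],"claw": 0},
  {"xyz": [0,0,0.03],"turn": [0,0,0],"claw": 0},
  {"xyz": [0,0,0.03],"turn": [0,0,0],"claw": 0},
])

```text
time: 18.85
tcp_pos: [0.5988, 0.0152, 0.3096]
tcp_rot: [-0.0, 0.05, 0.999, 0.0]
force: [0.1, -0.3, 0.8]
opening: 0.007
finger_force: 0.0
```

```bash
python3 snap.py w7
python3 - <<'E'
import pickle
from h import *
M=np.array([[.99525,.09739],[-.09739,.99525]]);o=[.61797,.17765]
for n in('w6','w7'):
    s,f=pickle.load(open(n+'.pkl','rb'));p=f['pixels'].astype(int);g=p.sum(2)
    def sub(v,i0,thr=300):
        i=np.argmax(v<thr);return i0+i-1+(v[i-1]-thr)/(v[i-1]-v[i])
    w=castw(f,s,[[c,sub(g[155:180,c],155)] for c in range(238,320,4)],.018)[:,:2]@M-o
    e=castw(f,s,[[sub(g[r,218:250],218),r] for r in range(168,184,2)],.03)[:,:2]@M-o
    print(n,(w*1e3).round(1)[:,0],(e[:,1]*1e3).round(1))
E
```

```text
18.85 [0.59878653 0.01515091 0.30960792] [-2.30391439e-04  5.03365579e-02  9.98732285e-01  1.64514755e-05] [ 0.05006072 -0.26452414  0.78607442] 0.0070575601460803345
w6 [-32.  -32.4 -31.9 -31.9 -31.9 -31.9 -31.9 -31.8 -31.8 -31.8 -31.8 -31.8
 -31.8 -31.8 -53.8 -51.  -41.8 -41.1 149.1 -43.8 -64.4] [-140.4 -140.5 -140.7 -141.  -141.2 -141.3 -141.4 -141.3]
w7 [ -31.3  -32.7  -31.9  -31.9  -31.9  -31.9  -31.8  -31.8  -31.8  -31.8
  -31.8  -31.8  -31.7  -52.7 -106.3   83.2  -40.1  -38.5  -22.9  -40.8
    nan] [-140.4 -140.7 -141.3 -141.1 -140.9 -141.4 -141.5 -140.9]<stdin>:7: RuntimeWarning: divide by zero encountered in scalar divide
h.py:12: RuntimeWarning: invalid value encountered in sin
  d=np.c_[p*(np.sin(th)/np.maximum(th,1e-9))[:,None],np.cos(th)]
h.py:12: RuntimeWarning: invalid value encountered in cos
  d=np.c_[p*(np.sin(th)/np.maximum(th,1e-9))[:,None],np.cos(th)]
```

The blank hasn't moved between the two looks, is home, and nothing touches it.

```bash
python3 -c "
from plant import *
print(job_done())"
```

```text
the job is handed in; nothing more can be done
None
```

The blank was pushed flat on the fence, then slid home into the stop corner; it measures home to about 1 mm and the finger plane was not touched. The gripper is clear and the job was handed in at about 19 s.

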